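# Slide the test plate out over the edge viewer

## Task

With the fingertips, push the flat metal test plate along the dark inspection ledge, straight towards the end with the edge viewer, until its whole yellow band hangs out past the end of the ledge while its red stripe is still fully on the ledge, leaving the plate lying square to the ledge. Then press the green capture button right down and let go. Do not pinch, lift or tip the plate, and leave the jar, the brass lens and the steel block where they stand.

Things in the scene. Friction and masses are not known exactly. Their poses are not given: they have to be found in the camera images.
- ledge: fixed ledge: dark steel slab 300 mm long (its x), 120 wide (y), 12 thick, flat top 50 mm above the table, no rims, on a grey block. Origin on the table under the slab's centre; x points to the open end, z up. Past that end a black viewer with a white-ringed lens (18 mm high, 90 wide) lies on the table, reaching 66 mm beyond it. Place and direction vary.
- ledge_end (a point): middle of the upper edge of the ledge's open end (150 mm from the ledge's origin along its x, 50 mm above the table)
- plate: loose aluminium plate 120 mm long (its x), 70 wide (y), 6 thick, about 0.14 kg, lying on the ledge. Origin at the centre of its underside; x points to its yellow end, towards the ledge's open end. Yellow band: the leading 30 mm (x 30 to 60). Red stripe: x 0 to 10. Rest bare; trailing edge at x = -60. Starts wholly on the ledge, up to 12 degrees askew, a little off the middle line.
- capture_top (a point): centre of the top face of the round green capture button, 40 mm across, on a small grey housing on the table, spring-loaded, pressed straight down
- capture (a joint): travel of the capture button: 0 = up, 0.006 m = fully down (about 5 N); it springs back when released
- jar: bystander: white jar with blue lid, 44 mm across, 60 mm high, beside the ledge; origin at the centre of its underside
- lens: bystander: brass lens barrel with dark ends, 32 mm across, 50 mm high, standing on the table beside the ledge; origin at the centre of its underside
- gauge: bystander: steel gauge block 35 x 30 x 45 mm high, standing on the table beside the ledge; origin at the centre of its underside
Not all that is in view belongs to the job. Of the things that look like the plate, the middle-sized one is meant.

How it is judged (in metres and radians):
On the way, in this order (a step that is already met when the one before it is completed fails the run):
1. the plate lies still, flat and square, its yellow band past the ledge's end and its red stripe on the ledge (x of plate in the frame of ledge between 0.1185 and 0.1415 m and y of plate in the frame of ledge between -0.022 and 0.022 m and angle between the x axis of plate and the x axis of ledge, either way round below 0.14 rad and angle between plate's own z axis and vertical below 0.05 rad and linear speed of plate below 0.01 m/s and z of plate in the frame of ledge between 0.046 and 0.054 m), for 0.2 s.
2. the capture button is pressed right down (value of joint capture above 0.0045 m), for 0.05 s.
At the end, for the whole second after the job is handed in: The plate rests flat on the ledge and overhangs the open end by 28.5 to 51.5 mm (yellow band out, red stripe on), within 8 degrees of square and 22 mm of the middle line; the button is up again; the bystanders stand within 20 mm of where they were (all of step 1 and value of joint capture below 0.002 m and angle between each of jar, lens, gauge's own z axis and vertical below 0.1 rad and distance of each of jar, lens, gauge from where it was at the start of the episode below 0.02 m); the robot touches nothing.
It fails at once if the plate is lifted off the ledge (z of plate in the frame of ledge above 0.06 m).
It fails at once if the plate falls off the ledge (height (world z) of plate below 0.035 m).
It fails at once if the plate is tipped (angle between plate's own z axis and vertical above 0.2 rad).
It fails at once if the jar, lens or steel block is pushed away or carried (distance of any of jar, lens, gauge from where it was at the start of the episode above 0.02 m).
It also fails if it takes over 45 s, if anything falls off the work surface, if the arm or the gripper's body presses on something with over 40 N, if the wrist force passes 120 N, or if a joint passes its speed limit or range.

## Robot

A 6-joint arm with a two-finger parallel gripper is mounted at the origin on the work surface. World frame = base frame: x ahead of the robot, y to its left, z up, the work surface at z = 0. Lengths are in mm, angles in rad, forces in N, time in s.
With the tool pointing down it reaches from about 275 to 750 mm from the base axis. Payload 10.2 kg.
Tool frame: the origin (TCP) lies midway between the tips of the shut fingers; the grasp point (between the pads) lies 19 mm behind it; x points along the fingers, y is the direction in which the jaws open and shut, and the axes are right-handed (so a half turn about x gives the same grasp; the last joint's range is limited). The gripper opens to 85 mm and grips with 20 to 120 N. Pads are 22 mm wide; open, the fingers measure 114 mm over their backs; the gripper's body (76 mm by 85 mm) begins 54 mm behind the grasp point. The pads swing forward as they close: fully open they stand 13 mm farther back than shut.
Start: joints at [-1.563, 0.313, 1.498, -0, 1.331, -0.223], TCP at [120.083, -511.088, 197.994] pointing down, gripper open.
Joint ranges: [-2.94, 2.94], [-0.97, 2.17], [0.19, 2.56], [-1.23, 4.37], [0.02, 3.11], [-2.88, 2.88]. Speed limits (rad/s): [2.39, 2.39, 3.01, 3.14, 3.14, 3.14].

## Interface

Orientations are given as a unit quaternion [w, x, y, z].
In Python, from rig import sense, capture, get_calibration, finish_job gives the robot as it stands.
- The arm moves only by the tool jog_arm, never from a script. Its argument "increments" is a list of rows, each an object of numbers: "rx", "ry", "rz": the turn, a rotation vector about the tool's x, y, z in rad; "x", "y", "z": the shift along the tool's x, y, z in mm; "hand": the finger opening in mm, from 0 to 85.4. A call has 1 to 5 rows; each row shifts and turns the commanded pose from where the row before left it, along the tool's axes as they then stand; what a row does not reach is not made up. A row lasts 1/8 s, in which the tool goes at most 62.5 mm and 10.7 degrees, less where a joint would pass 70% of its speed; a pose out of reach is approached as far as the arm can. A call with a gripper value outside its range is refused whole. The fingers move at their own pace and stop on an object; "force" is the grip in N (left out, the last holds). Time passes only in rows, so rows that do not move let the fingers close. It gives the time, the measured TCP pose, the force and the opening at its end, in the units of the state.
- sense(): the state, without advancing time (a new reading comes with each control period).
- capture(name): name is "scene" or "side" or "wrist"; returns the picture (400x640x3 uint8, red, green, blue); there is no depth.
- get_calibration(name): a dict with "camera_matrix" (3x3 intrinsics, pixels), "R" (3x3) and "t" (3): a world point X has camera coordinates R X + t; the wrist camera has in their place "T_tool_cam" (4x4, takes a point from camera to tool coordinates, whose origin is the TCP and whose axes are the tool frame's). Camera axes: x right, y down, z forward; pixel columns grow to the right and rows downward; lengths in mm; the calibration is good to about 2 mm. A picture is of the moment at which its call begins: read the wrist's pose just before it. get_calibration takes no time and is no camera call.
- finish_job(): hands the job in, once; it reports no verdict.
The state is a dict: "time_s": time; "joints": joint angles; "dq": joint speeds; "tau": joint torques, N m; "eef_pos": TCP position; "ee_rot": TCP orientation; "force": force on the tool from outside, world axes, zero at the start; "wrist_torque": the same for the moment, N m; "grip_width": opening from 0.0 (shut) to 1.0 (fully open).
Only numpy, scipy, OpenCV 4.12 (cv2) and the standard library are available. Lean on these libraries where they do the work, as an engineer would, in place of code of your own. Each camera call takes 0.05 s, during which the arm holds its last target.

## Working session

There is one attempt and no reset: what is moved stays moved. The work goes in short steps, Python scripts to look and compute and a tool call to move; the robot and the scene stay as the last step left them, time stands still between calls to the robot, and variables do not carry over. Pictures are saved under pics/ and viewed, and the job is handed in when it is done.

Besides the shell and the picture viewer there is one more tool, called after "Call:" as name([rows], argument=value, ...), one row to a line, values as JSON. jog_arm: Moves the arm, as the interface text tells. Its arguments: {"type":"object","properties":{"increments":{"type":"array","items":{"type":"object","properties":{"rx":{"type":"number"},"ry":{"type":"number"},"rz":{"type":"number"},"x":{"type":"number"},"y":{"type":"number"},"z":{"type":"number"},"hand":{"type":"number"}}}},"force":{"type":"number"}},"required":["increments"]}

```bash
mkdir -p pics; ls; python3 - <<'E'
from rig import sense,capture,get_calibration
import cv2
s=sense();print(s)
for n in["scene","side","wrist"]:
    im=capture(n);cv2.imwrite(f"pics/{n}0.png",im[:,:,::-1]);print(n,get_calibration(n))
E
```

```text
pics
{'time_s': 0.0, 'joints': array([-1.56340239e+00,  3.13442139e-01,  1.49843183e+00,  4.60087843e-05,
        1.33096679e+00, -2.23389151e-01]), 'dq': array([-7.35587132e-04, -1.46415135e-04,  2.04573830e-03,  1.06074042e-04,
       -5.37055774e-06, -1.99248595e-04]), 'tau': array([ 5.98526221e-04, -4.12265182e+01, -2.59742814e+01, -1.76987924e-04,
        4.05050538e-03,  1.50976166e-05]), 'eef_pos': array([ 120.09287952, -510.78756546,  197.44109094]), 'ee_rot': array([ 0.08097233,  0.70246794,  0.08184633, -0.7023414 ]), 'force': array([ 0.6819938 , -0.39076813, -0.16086975]), 'wrist_torque': array([-0.00269416,  0.02212091, -0.0644028 ]), 'grip_width': 1.0001467300942157}
scene {'camera_matrix': array([[519.50591949,   0.        , 315.71261264],
       [  0.        , 519.50591949, 198.21144845],
       [  0.        ,   0.        ,   1.        ]]), 'R': array([[-0.30247336,  0.95298269,  0.01827169],
       [ 0.70895738,  0.23775095, -0.66396831],
       [-0.63709442, -0.18787887, -0.74753744]]), 't': array([ 204.58855536, -328.36226802, 1537.67578264])}
side {'camera_matrix':
[... 197 characters left out ...]
.01349043],
       [-0.53018249,  0.51238771, -0.67554819],
       [ 0.47297082, -0.48254115, -0.73719241]]), 't': array([346.52216231, 362.10531495, 934.28580145])}
wrist {'camera_matrix': array([[358.8479542 ,   0.        , 316.20633817],
       [  0.        , 358.8479542 , 201.91036822],
       [  0.        ,   0.        ,   1.        ]]), 'T_tool_cam': array([[ 4.00173284e-04, -2.80825585e-01,  9.59758736e-01,
        -1.76523955e+02],
       [ 9.99999707e-01, -5.13207353e-04, -5.67116404e-04,
         1.50907177e-01],
       [ 6.51816036e-04,  9.59758682e-01,  2.80825298e-01,
        -7.14090805e+01],
       [ 0.00000000e+00,  0.00000000e+00,  0.00000000e+00,
         1.00000000e+00]])}
```

View pics/scene0.png

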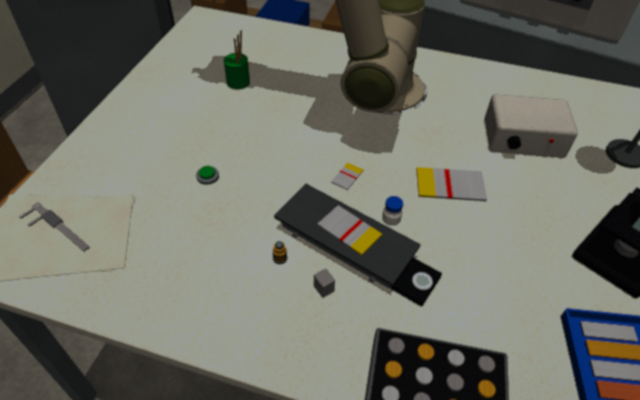

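View pics/side0.png

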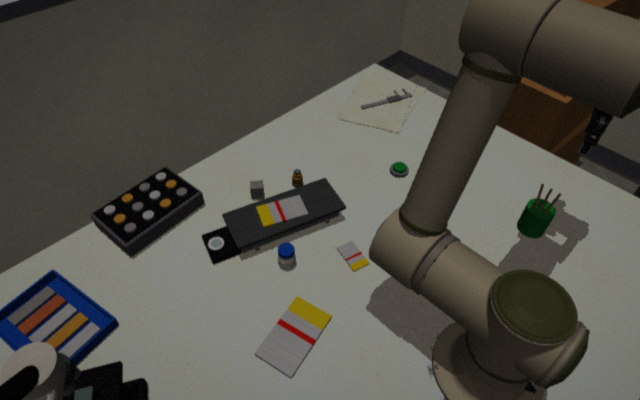

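View pics/wrist0.png

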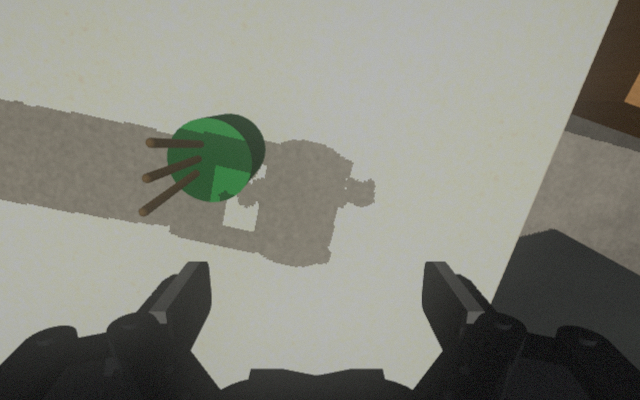

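Scene view: lookalikes are a small plate at (347,176) on the table, a large one at (450,184) on the table, and a middle one at (350,229) on the dark ledge. I choose the middle one. The button is at (207,174), not the green pencil pot at (237,70). The viewer is at (418,281), so the push goes towards the lower right. Now to measure.

```bash
cat > h.py <<'E'
import numpy as np,cv2
from rig import sense,capture,get_calibration
def ray(c,uv):
    K=np.array(c["camera_matrix"]);R=np.array(c["R"]);t=np.array(c["t"])
    return -R.T@t, R.T@np.linalg.inv(K)@np.array([uv[0],uv[1],1.])
def onplane(c,uv,z):
    o,d=ray(c,uv);return o+d*(z-o[2])/d[2]
def tri(c1,u1,c2,u2):
    o1,d1=ray(c1,u1);o2,d2=ray(c2,u2);d1/=np.linalg.norm(d1);d2/=np.linalg.norm(d2)
    s=np.linalg.lstsq(np.c_[d1,-d2],o2-o1,rcond=None)[0]
    p,q=o1+s[0]*d1,o2+s[1]*d2
    return (p+q)/2,np.linalg.norm(p-q)
def wristcal(s):
    from scipy.spatial.transform import Rotation as Ro
    c=get_calibration("wrist");T=np.array(c["T_tool_cam"])
    q=s["ee_rot"];Rt=Ro.from_quat([q[1],q[2],q[3],q[0]]).as_matrix()
    Rc=Rt@T[:3,:3];o=Rt@T[:3,3]+s["eef_pos"]
    return dict(camera_matrix=c["camera_matrix"],R=Rc.T,t=-Rc.T@o)
def masks(im):
    hsv=cv2.cvtColor(im,cv2.COLOR_RGB2HSV)
    ir=lambda a,b:cv2.inRange(hsv,a,b)
    return dict(yellow=ir((20,120,90),(35,255,255)),red=ir((0,130,80),(8,255,255))|ir((172,130,80),(180,255,255)),
      green=ir((45,120,40),(80,255,255)),blue=ir((105,130,50),(130,255,255)),dark=ir((0,0,0),(180,255,75)))
def blobs(m,amin=15):
    n,l,st,ce=cv2.connectedComponentsWithStats(m)
    return [(ce[i].round(1).tolist(),int(st[i,4]),i) for i in range(1,n) if st[i,4]>=amin],l
E
python3 - <<'E'
from h import *
for n in["scene","side"]:
    im=cv2.imread(f"pics/{n}0.png")[:,:,::-1].copy();m=masks(im)
    print(n)
    for k in["yellow","red","green","blue"]:
        print(k,[(b[0],b[1]) for b in blobs(m[k])[0]])
    x0,y0=(250,160) if n=="scene" else (180,150)
    cv2.imwrite(f"pics/{n}_crop0.png",cv2.resize(im[y0:y0+150,x0:x0+200,::-1],(800,600),interpolation=cv2.INTER_CUBIC))
E
```

```text
scene
yellow [([353.5, 167.9], 105), ([425.7, 181.9], 491), ([365.7, 239.8], 417)]
red [([448.2, 183.6], 142), ([348.2, 174.4], 24), ([350.8, 229.6], 107), ([617.9, 383.5], 45)]
green [([234.2, 60.9], 226), ([206.6, 172.0], 155)]
blue [([283.1, 9.8], 836), ([394.0, 203.7], 200), ([596.2, 347.3], 2242)]
side
yellow [([264.9, 214.7], 249), ([359.0, 264.0], 135), ([309.4, 312.6], 671)]
red [([279.8, 210.5], 73), ([353.4, 255.7], 33), ([40.8, 313.6], 300), ([296.2, 331.5], 234)]
green [([399.3, 166.4], 92), ([530.8, 203.6], 56), ([546.1, 205.3], 31), ([552.0, 210.3], 49)]
blue [([285.6, 249.2], 173), ([57.6, 313.6], 2073)]
```

View pics/scene_crop0.png

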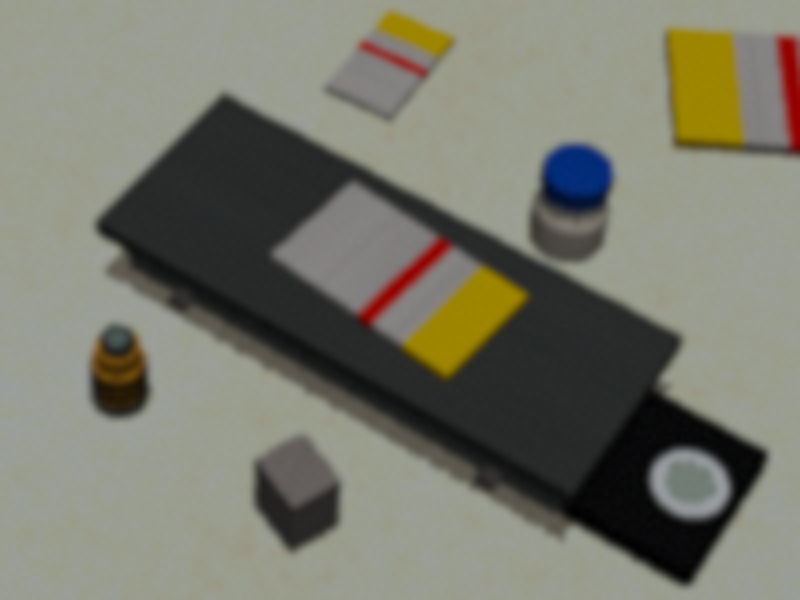

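View pics/side_crop0.png

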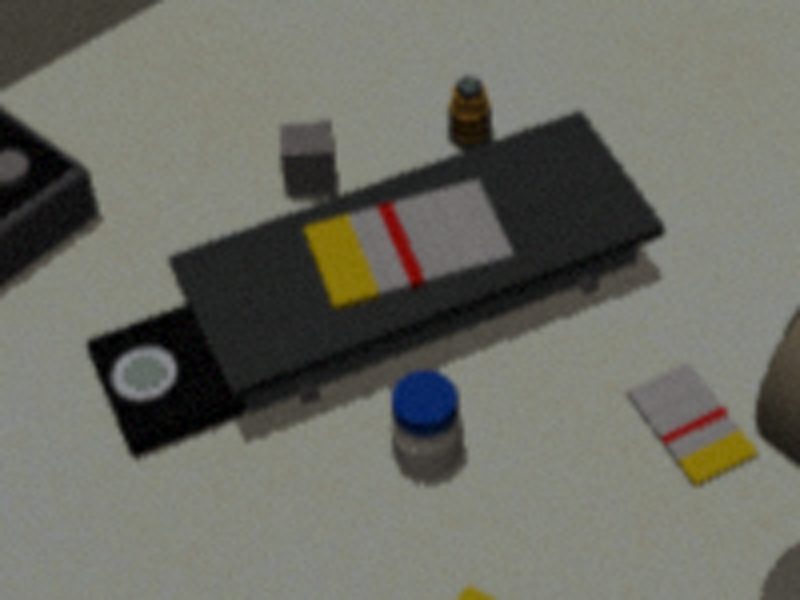

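The close crop confirms the choice. In the scene crop, the middle-sized plate on the ledge has corners at (354,181), (272,252), (446,380) and (528,296), with its yellow end towards the viewer. The ledge corners are at about (224,95), (98,226), (570,498) and (680,340).

```bash
python3 - <<'E'
from h import *
np.set_printoptions(precision=1,suppress=True)
cs=get_calibration("scene");cd=get_calibration("side")
f=lambda p:(np.array(p)+.5)/4-.5
S=lambda p:f(p)+[250,160]; D=lambda p:f(p)+[180,150]
# order: rear-gaugeside? A=rear/robot side, B=rear/other, C=front/other, Dd=front/robot side
sc=dict(L=[(224,95),(98,226),(570,498),(680,340)],P=[(354,181),(272,252),(446,380),(528,296)])
si=dict(L=[(662,231),(583,112),(172,260),(240,388)],P=[(513,252),(482,180),(305,227),(335,306)])
out={}
for k,z in(("L",50),("P",56)):
    a=np.array([onplane(cs,S(p),z) for p in sc[k]]);b=np.array([onplane(cd,D(p),z) for p in si[k]])
    print(k,"scene\n",a,"\nside\n",b)
    for p,q in zip(sc[k],si[k]):
        x,e=tri(cs,S(p),cd,D(q));print(" tri",x,e)
    m=(a+b)/2
    for q in (a,b,m):
        ax=(q[2]+q[3]-q[0]-q[1])/2
        ce=q.mean(0);print("  ctr",ce,"ang",np.degrees(np.arctan2(ax[1],ax[0])),"len",np.linalg.norm(ax[:2]),"wid",np.linalg.norm((q[0]+q[3]-q[1]-q[2])[:2])/2)
        # 
for nm,u,v in(("button",(206.6,172),(399.3,166.4)),("jarlid",(394,203.7),(285.6,249.2))):
    print(nm,tri(cs,u,cd,v))
print("lens",tri(cs,S((118,338)),cd,D((469,88))),"gauge top",tri(cs,S((298,472)),cd,D((307,135))))
E
```

```text
L scene
 [[ 489.9  -84.7   50. ]
 [ 605.2 -119.1   50. ]
 [ 694.8  163.4   50. ]
 [ 581.2  198.2   50. ]] 
side
 [[ 484.4  -82.4   50. ]
 [ 597.7 -123.    50. ]
 [ 686.4  161.9   50. ]
 [ 575.8  192.9   50. ]]
 tri [486.6 -85.5  46.1] 0.7412001459169503
 tri [ 600.4 -123.1   45.7] 5.1339873828446905
 tri [690.7 161.6  44.8] 3.5770741906450487
 tri [577.9 195.2  47.4] 6.48161636878423
  ctr [592.8  39.5  50. ] ang 72.25753592922742 len 296.781118350404 wid 119.5479951223013
  ctr [586.1  37.3  50. ] ang 72.17394710822778 len 294.17635398038334 wid 117.5340609727728
  ctr [589.4  38.4  50. ] ang 72.2159257360626 len 295.4786575551896 wid 118.53720203113097
P scene
 [[534.4   6.1  56. ]
 [597.2 -21.9  56. ]
 [649.3  88.1  56. ]
 [582.7 116.   56. ]] 
side
 [[535.4   3.6  56. ]
 [595.2 -25.   56. ]
 [644.6  85.8  56. ]
 [580.6 113.9  56. ]]
 tri [534.7   5.3  57. ] 2.067662096092127
 tri [595.7 -23.6  55.2] 3.241524881172557
 tri [646.7  86.2  53.3] 3.301658885157505
 tri [581.4 114.8  55. ] 2.5309310470708337
  ctr [590.9  47.1  56. ] ang 65.44945564492095 len 120.85790288271298 wid 70.43543736193298
  ctr [589.   44.5  56. ] ang 66.82990427637176 len 120.24757487776641 wid 68.07388737195393
  ctr [589.9  45.8  56. ] ang 66.13793266061472 len 120.54399157471451 wid 69.25095803758806
button (array([ 500.9, -336.4,   17.3]), np.float64(1.9739889455118573))
jarlid (array([490. , 122.2,  55.2]), np.float64(2.867027788028127))
lens (array([671.6, -83.2,  48. ]), np.float64(0.541152092688713)) gauge top (array([717.9,  28.2,  44.3]), np.float64(4.504203126624528))
```

```bash
cat >> h.py <<'E'
from scipy.spatial.transform import Rotation as Ro
LO=np.array([589.4,38.4]);LA=np.radians(72.2)
lx=np.array([np.cos(LA),np.sin(LA)]);ly=np.array([-lx[1],lx[0]])
def W(a,b):return LO+a*lx+b*ly
def L(p):d=np.asarray(p)[:2]-LO;return np.array([d@lx,d@ly])
def Rt(s):
    q=s["ee_rot"];return Ro.from_quat([q[1],q[2],q[3],q[0]]).as_matrix()
def goto(xyz,yawy=None,s=None):
    "tool-frame shift to xyz with present axes; and turn rx so tool y has world yaw yawy"
    s=s or sense();R=Rt(s);d=R.T@(np.array(xyz)-s["eef_pos"])
    y=np.degrees(np.arctan2(R[1,1],R[0,1]))
    print("t",s["time_s"],"pos",s["eef_pos"].round(1),"ledge",L(s["eef_pos"]).round(1),"ytool yaw",y.round(1),"toolx",R[:,0].round(3),"shift",d.round(1),"F",s["force"].round(1),"grip",round(s["grip_width"],3),"q",np.round(s["joints"],2))
E
python3 - <<'E'
from h import *
p=W(-95,0);print(p)
goto([*p,120])
E
```

```text
[560.35894603 -52.05229231]
t 0.15 pos [ 120.1 -510.9  197.6] ledge [-666.4  278.9] ytool yaw -76.8 toolx [-0.     0.001 -1.   ] shift [  78.  -345.9 -533.5] F [-0.9 -0.1 -0.1] grip 0.999 q [-1.56  0.31  1.5   0.    1.33 -0.22]
```

Call:
jog_arm([
  {"y":-32,"z":-50,"hand":40},
  {"y":-32,"z":-50,"hand":40},
  {"y":-32,"z":-50,"hand":40},
  {"y":-32,"z":-50,"hand":40},
  {"y":-32,"z":-50,"hand":40},
], force=20)

```text
schema error: expected keys rx, ry, rz, x, y, z, hand
```

Call:
jog_arm([
  {"y":-32,"z":-50},
  {"y":-32,"z":-50},
  {"y":-32,"z":-50},
  {"y":-32,"z":-50},
  {"y":-32,"z":-50},
])

```text
schema error: expected keys rx, ry, rz, x, y, z, hand
```

Call:
jog_arm([
  {"rx":-0.172},
  {"rx":-0.172},
  {"rx":-0.172},
  {"rx":-0.172},
  {"rx":-0.172},
])

```text
schema error: expected keys rx, ry, rz, x, y, z, hand
```

Call:
jog_arm([
  {"rx":-0.17},
  {"x":20},
  {},
])

```text
schema error: expected keys rx, ry, rz, x, y, z, hand
```

```bash
python3 - <<'E'
from h import *
goto([*W(-95,0),70])
E
```

```text
t 0.15 pos [ 120.1 -510.9  197.6] ledge [-666.4  278.9] ytool yaw -76.8 toolx [-0.     0.001 -1.   ] shift [ 128.  -345.8 -533.5] F [-0.9 -0.1 -0.1] grip 0.999 q [-1.56  0.31  1.5   0.    1.33 -0.22]
```

All keys are required in every row.

Call:
jog_arm([
  {"rx":0,"ry":0,"rz":0,"x":0,"y":-32,"z":-50,"hand":40},
  {"rx":0,"ry":0,"rz":0,"x":0,"y":-32,"z":-50,"hand":40},
  {"rx":0,"ry":0,"rz":0,"x":0,"y":-32,"z":-50,"hand":40},
  {"rx":0,"ry":0,"rz":0,"x":0,"y":-32,"z":-50,"hand":40},
  {"rx":0,"ry":0,"rz":0,"x":0,"y":-32,"z":-50,"hand":40},
], force=20)

```text
time_s: 0.78
eef_pos: [327.9, -296.6, 198.0]
ee_rot: [0.081, 0.702, 0.081, -0.702]
force: [1.0, -0.4, -0.4]
grip_width: 0.466
```

Call:
jog_arm([
  {"rx":0,"ry":0,"rz":0,"x":0,"y":-32,"z":-50,"hand":40},
  {"rx":0,"ry":0,"rz":0,"x":0,"y":-32,"z":-50,"hand":40},
  {"rx":0,"ry":0,"rz":0,"x":0,"y":-32,"z":-50,"hand":40},
  {"rx":0,"ry":0,"rz":0,"x":0,"y":-32,"z":-50,"hand":40},
  {"rx":0,"ry":0,"rz":0,"x":0,"y":-32,"z":-50,"hand":40},
])

```text
time_s: 1.4
eef_pos: [534.7, -83.5, 197.9]
ee_rot: [-0.081, -0.702, -0.081, 0.702]
force: [-0.2, -0.5, 0.1]
grip_width: 0.469
```

Call:
jog_arm([
  {"rx":-0.172,"ry":0,"rz":0,"x":0,"y":0,"z":0,"hand":40},
  {"rx":-0.172,"ry":0,"rz":0,"x":0,"y":0,"z":0,"hand":40},
  {"rx":-0.172,"ry":0,"rz":0,"x":0,"y":0,"z":0,"hand":40},
  {"rx":-0.172,"ry":0,"rz":0,"x":0,"y":0,"z":0,"hand":40},
  {"rx":-0.172,"ry":0,"rz":0,"x":0,"y":0,"z":0,"hand":40},
])

```text
time_s: 2.02
eef_pos: [533.5, -85.1, 197.7]
ee_rot: [-0.368, -0.603, -0.369, 0.604]
force: [0.4, 0.8, -0.2]
grip_width: 0.469
```

Call:
jog_arm([
  {"rx":-0.17,"ry":0,"rz":0,"x":0,"y":0,"z":0,"hand":40},
  {"rx":0,"ry":0,"rz":0,"x":20,"y":0,"z":0,"hand":40},
  {"rx":0,"ry":0,"rz":0,"x":0,"y":0,"z":0,"hand":40},
])

```text
time_s: 2.4
eef_pos: [532.9, -84.9, 176.8]
ee_rot: [-0.416, -0.571, -0.418, 0.572]
force: [0.8, -0.3, 0.2]
grip_width: 0.467
```

```bash
python3 - <<'E'
from h import *
goto([*W(-95,0),70])
E
```

```text
t 2.4 pos [532.9 -84.9 176.8] ledge [-134.7   16.1] ytool yaw -17.8 toolx [-0.003  0.001 -1.   ] shift [106.8  16.5 -39.7] F [ 0.8 -0.3  0.2] grip 0.467 q [-0.38  0.36  1.48 -0.    1.3  -0.07]
```

Call:
jog_arm([
  {"rx":0,"ry":0,"rz":0,"x":30,"y":8,"z":-20,"hand":40},
  {"rx":0,"ry":0,"rz":0,"x":30,"y":8,"z":-20,"hand":40},
  {"rx":0,"ry":0,"rz":0,"x":20,"y":0,"z":0,"hand":40},
  {"rx":0,"ry":0,"rz":0,"x":0,"y":0,"z":0,"hand":40},
])

```text
time_s: 2.9
eef_pos: [560.6, -51.7, 97.4]
ee_rot: [-0.416, -0.571, -0.418, 0.572]
force: [-0.0, 0.3, 0.4]
grip_width: 0.471
```

```bash
python3 - <<'E'
from h import *
goto([*W(-95,0),70])
for n in("wrist","side"):
  im=capture(n);cv2.imwrite(f"pics/{n}1.png",im[:,:,::-1])
E
```

```text
t 2.9 pos [560.6 -51.7  97.4] ledge [-94.6  -0.1] ytool yaw -17.8 toolx [-0.002  0.001 -1.   ] shift [27.4 -0.1  0.4] F [-0.   0.3  0.4] grip 0.471 q [-0.3   0.49  1.51 -0.    1.14  0.01]
```

View pics/wrist1.png

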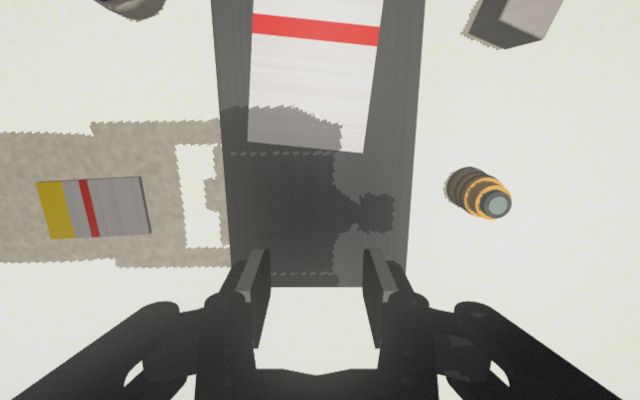

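View pics/side1.png

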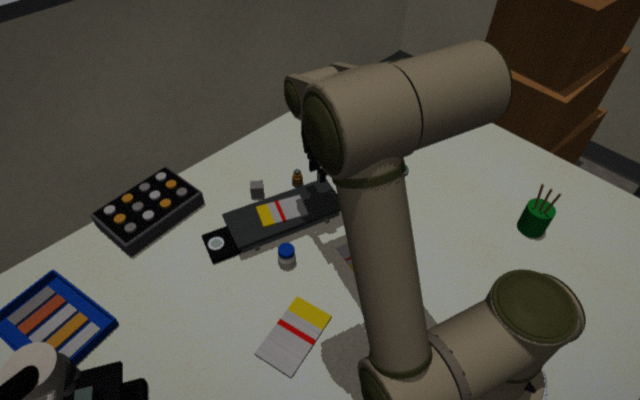

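The wrist view shows the plate's trailing edge from (247,142) to (364,153), with the red stripe ahead of it. The ledge sides run from (213,0) to about (233,270) and from (424,0) to about (406,270). The fingers are centred over the ledge behind the plate. I'll check the numbers.

```bash
python3 - <<'E'
from h import *
c=wristcal(sense())
for nm,uv,z in(("Pl",(247,142),56),("Pr",(364,153),56),("redL",(252,33),56),("redR",(377,45),56),("edgeL0",(213,2),50),("edgeL1",(231,255),50),("edgeR0",(424,2),50),("edgeR1",(407,255),50),("rear",(320,287),50)):
    p=onplane(c,uv,z);print(nm,p.round(1),L(p).round(1))
E
```

```text
Pl [535.4   3.4  56. ] [-49.8  40.7]
Pr [601.3 -24.8  56. ] [-56.6 -30.7]
redL [559.7  59.3  56. ] [10.9 34.6]
redR [624.9  31.9  56. ] [  4.6 -35.8]
edgeL0 [543.8  82.2  50. ] [27.8 56.8]
edgeL1 [496.2 -65.5  50. ] [-127.4   57. ]
edgeR0 [657.1  45.9  50. ] [ 27.8 -62.1]
edgeR1 [ 610.9 -102.4   50. ] [-127.5  -63.5]
rear [ 546.8 -107.5   50. ] [-152.   -4.]
```

Call:
jog_arm([
  {"rx":0,"ry":0,"rz":0,"x":20,"y":0,"z":0,"hand":40},
  {"rx":0,"ry":0,"rz":0,"x":18,"y":0,"z":0,"hand":40},
  {"rx":0,"ry":0,"rz":0,"x":4,"y":0,"z":0,"hand":40},
  {"rx":0,"ry":0,"rz":0,"x":2,"y":0,"z":0,"hand":40},
  {"rx":0,"ry":0,"rz":0,"x":0,"y":0,"z":0,"hand":40},
])

```text
time_s: 3.62
eef_pos: [561.5, -52.2, 54.8]
ee_rot: [0.417, 0.572, 0.416, -0.571]
force: [0.4, 0.1, 0.1]
grip_width: 0.47
```

```bash
python3 - <<'E'
from h import *
goto([*W(-95,0),50])
E
```

```text
t 3.625 pos [561.5 -52.2  54.8] ledge [-94.8  -1.1] ytool yaw -17.8 toolx [ 0.001 -0.    -1.   ] shift [ 4.8 -1.1  0.2] F [0.4 0.1 0.1] grip 0.47 q [-0.3   0.54  1.55 -0.    1.04  0.01]
```

Call:
jog_arm([
  {"rx":0,"ry":0,"rz":0,"x":2,"y":0,"z":0,"hand":40},
  {"rx":0,"ry":0,"rz":0,"x":0,"y":0,"z":0,"hand":40},
])

```text
time_s: 3.88
eef_pos: [561.1, -52.0, 52.1]
ee_rot: [0.417, 0.571, 0.417, -0.571]
force: [-0.7, -0.4, 0.2]
grip_width: 0.469
```

Call:
jog_arm([
  {"rx":0,"ry":0,"rz":0,"x":1,"y":0,"z":0,"hand":40},
  {"rx":0,"ry":0,"rz":0,"x":0,"y":0,"z":0,"hand":40},
])

```text
time_s: 4.12
eef_pos: [561.0, -52.0, 50.9]
ee_rot: [-0.417, -0.571, -0.417, 0.571]
force: [0.3, 0.3, 0.3]
grip_width: 0.471
```

Call:
jog_arm([
  {"rx":0,"ry":0,"rz":0,"x":1,"y":0,"z":0,"hand":40},
  {"rx":0,"ry":0,"rz":0,"x":0,"y":0,"z":0,"hand":40},
])

```text
time_s: 4.38
eef_pos: [561.0, -52.0, 49.9]
ee_rot: [-0.417, -0.571, -0.417, 0.571]
force: [-0.6, -0.1, -0.9]
grip_width: 0.47
```

Call:
jog_arm([
  {"rx":0,"ry":0,"rz":0,"x":1,"y":0,"z":0,"hand":40},
  {"rx":0,"ry":0,"rz":0,"x":0,"y":0,"z":0,"hand":40},
])

```text
time_s: 4.62
eef_pos: [561.0, -52.0, 48.9]
ee_rot: [-0.417, -0.571, -0.417, 0.571]
force: [-0.6, -0.1, -0.4]
grip_width: 0.466
```

```bash
python3 - <<'E'
from h import *
im=capture("side")
cv2.imwrite("pics/side2.png",cv2.resize(im[140:260,230:390,::-1],(800,600),interpolation=cv2.INTER_CUBIC))
E
```

```text
(no output)
```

View pics/side2.png

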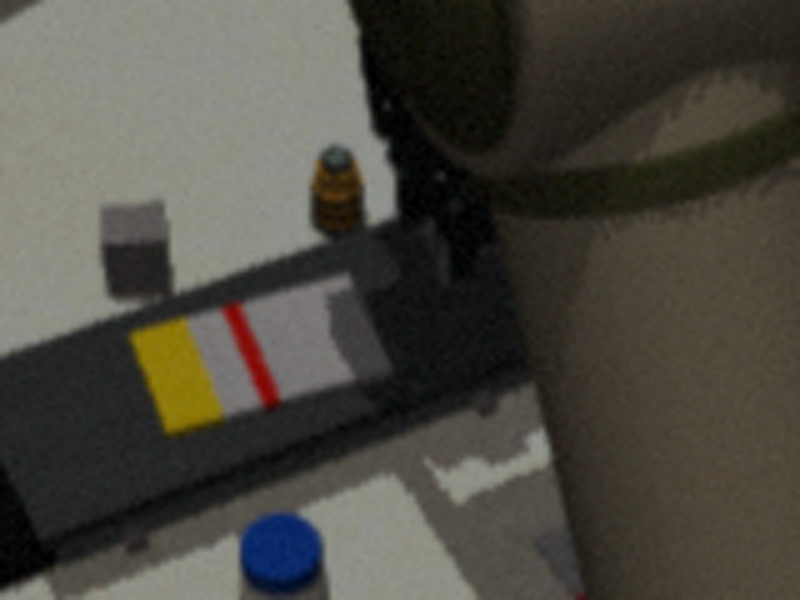

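The side crop shows the fingertips just behind the plate's trailing edge, near the ledge surface, and still no contact force. I'll go on down by 1 mm.

Call:
jog_arm([
  {"rx":0,"ry":0,"rz":0,"x":1,"y":0,"z":0,"hand":40},
  {"rx":0,"ry":0,"rz":0,"x":0,"y":0,"z":0,"hand":40},
])

```text
time_s: 4.92
eef_pos: [561.0, -52.0, 47.9]
ee_rot: [-0.417, -0.571, -0.417, 0.571]
force: [-0.6, 0.1, 0.7]
grip_width: 0.471
```

Call:
jog_arm([
  {"rx":0,"ry":0,"rz":0,"x":1,"y":0,"z":0,"hand":40},
  {"rx":0,"ry":0,"rz":0,"x":0,"y":0,"z":0,"hand":40},
])

```text
time_s: 5.18
eef_pos: [561.0, -52.0, 46.9]
ee_rot: [-0.417, -0.571, -0.417, 0.571]
force: [0.8, -0.2, -0.4]
grip_width: 0.468
```

Call:
jog_arm([
  {"rx":0,"ry":0,"rz":0,"x":0.7,"y":0,"z":0,"hand":40},
  {"rx":0,"ry":0,"rz":0,"x":0,"y":0,"z":0,"hand":40},
])

```text
time_s: 5.42
eef_pos: [561.0, -51.9, 46.2]
ee_rot: [-0.417, -0.571, -0.417, 0.571]
force: [-0.2, 0.2, 0.2]
grip_width: 0.466
```

Call:
jog_arm([
  {"rx":0,"ry":0,"rz":0,"x":0.7,"y":0,"z":0,"hand":40},
  {"rx":0,"ry":0,"rz":0,"x":0,"y":0,"z":0,"hand":40},
])

```text
time_s: 5.68
eef_pos: [561.0, -52.0, 45.5]
ee_rot: [-0.417, -0.571, -0.417, 0.571]
force: [-0.9, -0.1, -0.0]
grip_width: 0.467
```

Call:
jog_arm([
  {"rx":0,"ry":0,"rz":0,"x":0.7,"y":0,"z":0,"hand":40},
  {"rx":0,"ry":0,"rz":0,"x":0,"y":0,"z":0,"hand":40},
])

```text
time_s: 5.92
eef_pos: [561.0, -52.0, 44.8]
ee_rot: [-0.417, -0.571, -0.417, 0.571]
force: [-0.4, -0.8, 0.3]
grip_width: 0.467
```

Call:
jog_arm([
  {"rx":0,"ry":0,"rz":0,"x":0.7,"y":0,"z":0,"hand":40},
  {"rx":0,"ry":0,"rz":0,"x":0,"y":0,"z":0,"hand":40},
])

```text
time_s: 6.18
eef_pos: [561.0, -52.0, 44.1]
ee_rot: [-0.417, -0.571, -0.417, 0.571]
force: [-0.2, -0.2, 0.4]
grip_width: 0.467
```

No contact yet, although the TCP reads 44 mm. I'll check with pictures where the tips really are.

```bash
python3 - <<'E'
from h import *
s=sense();R=Rt(s)
c=wristcal(s)
def proj(c,X):
    x=np.array(c["camera_matrix"])@(np.array(c["R"])@X+np.array(c["t"]));return x[:2]/x[2]
ims={n:capture(n) for n in("wrist","scene","side")}
for n,cc in(("wrist",c),("scene",get_calibration("scene")),("side",get_calibration("side"))):
    for h in(0,-5,-38):
        print(n,h,[proj(cc,s["eef_pos"]+R@np.array([h,y,z])).round(0).tolist() for y in(-20,20) for z in (-11,11)])
cv2.imwrite("pics/wrist3.png",cv2.resize(ims["wrist"][200:350,200:400,::-1],(800,600),interpolation=cv2.INTER_CUBIC))
cv2.imwrite("pics/scene3.png",cv2.resize(ims["scene"][170:260,250:370,::-1],(800,600),interpolation=cv2.INTER_CUBIC))
E
```

```text
wrist 0 [[278.0, 218.0], [279.0, 257.0], [355.0, 218.0], [353.0, 257.0]]
wrist -5 [[276.0, 221.0], [278.0, 261.0], [356.0, 221.0], [354.0, 261.0]]
wrist -38 [[268.0, 247.0], [270.0, 294.0], [364.0, 247.0], [362.0, 294.0]]
scene 0 [[319.0, 207.0], [311.0, 203.0], [308.0, 219.0], [300.0, 214.0]]
scene -5 [[319.0, 206.0], [311.0, 202.0], [308.0, 217.0], [300.0, 213.0]]
scene -38 [[319.0, 196.0], [311.0, 192.0], [308.0, 207.0], [300.0, 203.0]]
side 0 [[316.0, 206.0], [323.0, 203.0], [309.0, 196.0], [317.0, 193.0]]
side -5 [[316.0, 204.0], [323.0, 202.0], [309.0, 194.0], [317.0, 192.0]]
side -38 [[316.0, 196.0], [324.0, 193.0], [309.0, 186.0], [317.0, 183.0]]
```

View pics/wrist3.png

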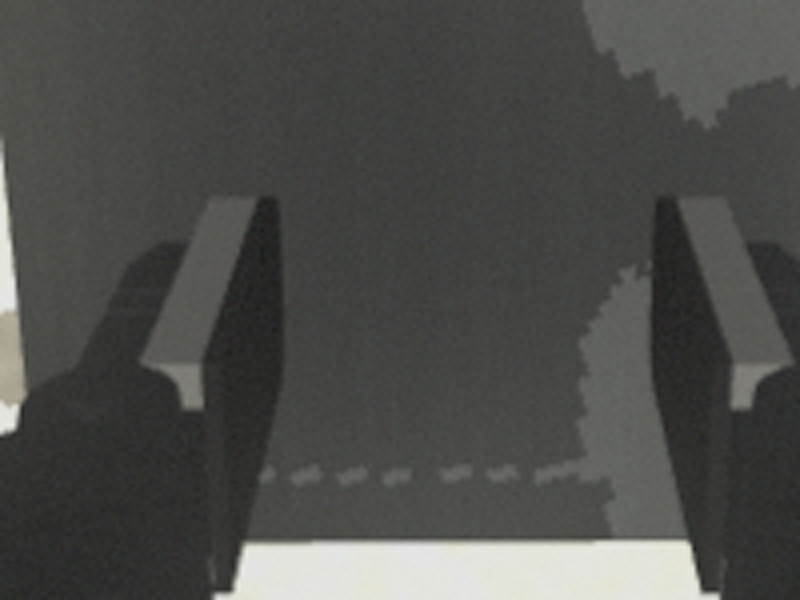

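View pics/scene3.png

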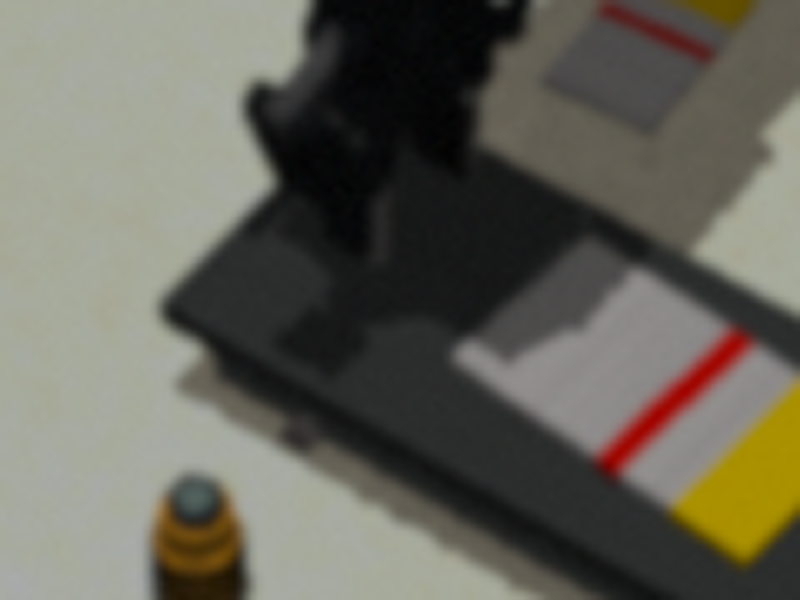

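The pictures disagree with the nominal TCP. In the wrist crop the pad tips sit at about (269,249) to (271,292), and in the scene view at about (307,209). Both match points about 35 mm behind the TCP, so the tips are still about 30 mm above the ledge. I'll lower further and watch the force.

Call:
jog_arm([
  {"rx":0,"ry":0,"rz":0,"x":8,"y":0,"z":0,"hand":40},
  {"rx":0,"ry":0,"rz":0,"x":8,"y":0,"z":0,"hand":40},
  {"rx":0,"ry":0,"rz":0,"x":2,"y":0,"z":0,"hand":40},
  {"rx":0,"ry":0,"rz":0,"x":0,"y":0,"z":0,"hand":40},
])

```text
time_s: 6.82
eef_pos: [561.0, -52.0, 26.0]
ee_rot: [-0.417, -0.571, -0.417, 0.571]
force: [0.3, -0.2, 0.6]
grip_width: 0.469
```

```bash
python3 - <<'E'
from h import *
goto([*W(-95,0),50])
im=capture("scene")
cv2.imwrite("pics/scene4.png",cv2.resize(im[170:260,250:370,::-1],(800,600),interpolation=cv2.INTER_CUBIC))
E
```

```text
t 6.825 pos [561. -52.  26.] ledge [-94.7  -0.6] ytool yaw -17.8 toolx [-0.  0. -1.] shift [-24.   -0.6   0.3] F [ 0.3 -0.2  0.6] grip 0.469 q [-0.3   0.58  1.57  0.    0.98  0.01]
```

View pics/scene4.png

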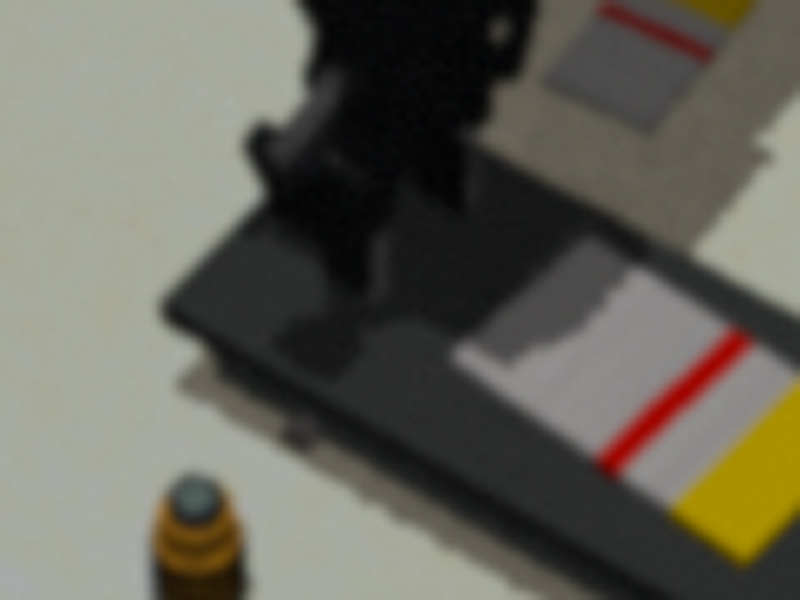

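The near tip is now at about (307,215) and still above its shadow, so I keep going down.

Call:
jog_arm([
  {"rx":0,"ry":0,"rz":0,"x":4,"y":0,"z":0,"hand":40},
  {"rx":0,"ry":0,"rz":0,"x":1,"y":0,"z":0,"hand":40},
  {"rx":0,"ry":0,"rz":0,"x":1,"y":0,"z":0,"hand":40},
  {"rx":0,"ry":0,"rz":0,"x":0,"y":0,"z":0,"hand":40},
])

```text
time_s: 7.38
eef_pos: [561.0, -52.0, 20.2]
ee_rot: [-0.417, -0.571, -0.417, 0.571]
force: [0.5, -0.2, -1.0]
grip_width: 0.467
```

Call:
jog_arm([
  {"rx":0,"ry":0,"rz":0,"x":1,"y":0,"z":0,"hand":40},
  {"rx":0,"ry":0,"rz":0,"x":0,"y":0,"z":0,"hand":40},
])

```text
time_s: 7.62
eef_pos: [561.0, -52.0, 19.1]
ee_rot: [-0.417, -0.571, -0.417, 0.571]
force: [0.7, -0.8, 0.3]
grip_width: 0.471
```

Call:
jog_arm([
  {"rx":0,"ry":0,"rz":0,"x":1,"y":0,"z":0,"hand":40},
  {"rx":0,"ry":0,"rz":0,"x":0,"y":0,"z":0,"hand":40},
])

```text
time_s: 7.88
eef_pos: [561.0, -52.0, 18.1]
ee_rot: [-0.417, -0.571, -0.417, 0.571]
force: [0.9, -0.8, -0.2]
grip_width: 0.472
```

Call:
jog_arm([
  {"rx":0,"ry":0,"rz":0,"x":1,"y":0,"z":0,"hand":40},
  {"rx":0,"ry":0,"rz":0,"x":0,"y":0,"z":0,"hand":40},
])

```text
time_s: 8.12
eef_pos: [561.0, -52.0, 17.1]
ee_rot: [-0.417, -0.571, -0.417, 0.571]
force: [-0.0, 0.1, 0.2]
grip_width: 0.465
```

Call:
jog_arm([
  {"rx":0,"ry":0,"rz":0,"x":1,"y":0,"z":0,"hand":40},
  {"rx":0,"ry":0,"rz":0,"x":0,"y":0,"z":0,"hand":40},
])

```text
time_s: 8.38
eef_pos: [561.0, -52.0, 16.1]
ee_rot: [-0.417, -0.571, -0.417, 0.571]
force: [-0.2, -0.4, -0.0]
grip_width: 0.467
```

Call:
jog_arm([
  {"rx":0,"ry":0,"rz":0,"x":1,"y":0,"z":0,"hand":40},
  {"rx":0,"ry":0,"rz":0,"x":0,"y":0,"z":0,"hand":40},
])

```text
time_s: 8.62
eef_pos: [561.1, -52.0, 15.3]
ee_rot: [0.417, 0.571, 0.417, -0.571]
force: [0.1, -0.4, 1.2]
grip_width: 0.467
```

```bash
python3 - <<'E'
from h import *
im=capture("scene")
cv2.imwrite("pics/scene5.png",cv2.resize(im[170:260,250:370,::-1],(800,600),interpolation=cv2.INTER_CUBIC))
E
```

```text
(no output)
```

View pics/scene5.png

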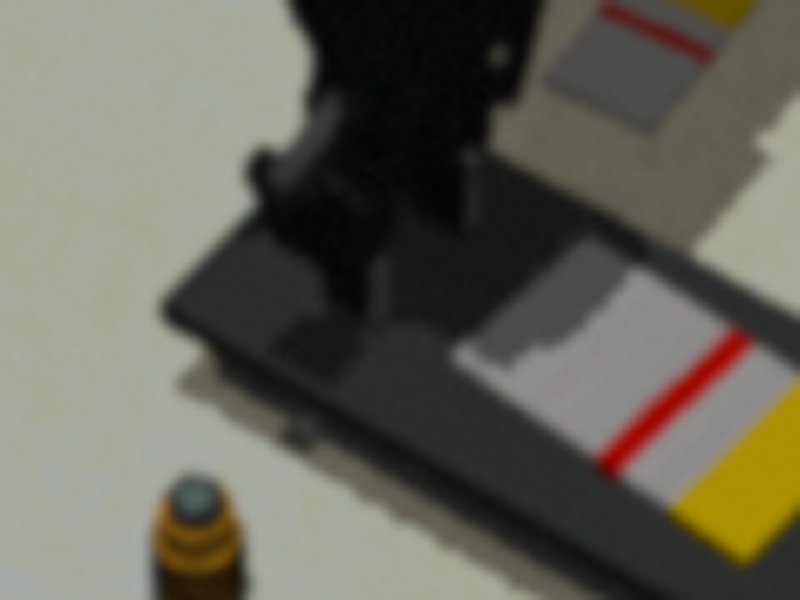

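Call:
jog_arm([
  {"rx":0,"ry":0,"rz":0,"x":0.7,"y":0,"z":0,"hand":40},
  {"rx":0,"ry":0,"rz":0,"x":0,"y":0,"z":0,"hand":40},
])

```text
time_s: 8.93
eef_pos: [561.2, -52.0, 15.2]
ee_rot: [0.417, 0.571, 0.417, -0.571]
force: [-3.5, 0.6, 7.8]
grip_width: 0.468
```

Contact with the ledge came at TCP z ≈ 15.3, so the tips are about 35 mm behind the TCP, which agrees with the pictures. I'll lift by 2.3 mm and push forward.

Call:
jog_arm([
  {"rx":0,"ry":0,"rz":0,"x":-2.3,"y":0,"z":0,"hand":40},
  {"rx":0,"ry":0,"rz":0,"x":0,"y":0,"z":0,"hand":40},
])

```text
time_s: 9.18
eef_pos: [561.1, -52.0, 16.8]
ee_rot: [0.417, 0.571, 0.417, -0.571]
force: [0.6, 0.3, -0.7]
grip_width: 0.469
```

Call:
jog_arm([
  {"rx":0,"ry":0,"rz":0,"x":0,"y":0,"z":-10,"hand":40},
  {"rx":0,"ry":0,"rz":0,"x":0,"y":0,"z":-10,"hand":40},
  {"rx":0,"ry":0,"rz":0,"x":0,"y":0,"z":-8,"hand":40},
  {"rx":0,"ry":0,"rz":0,"x":0,"y":0,"z":-8,"hand":40},
  {"rx":0,"ry":0,"rz":0,"x":0,"y":0,"z":-8,"hand":40},
])

```text
time_s: 9.8
eef_pos: [574.6, -9.5, 16.7]
ee_rot: [-0.417, -0.571, -0.417, 0.571]
force: [-0.3, -0.3, -0.2]
grip_width: 0.468
```

```bash
python3 - <<'E'
from h import *
goto([*W(-50,0),16.7])
im=capture("scene")
cv2.imwrite("pics/scene6.png",cv2.resize(im[160:310,250:450,::-1],(800,600),interpolation=cv2.INTER_CUBIC))
cv2.imwrite("pics/wrist6.png",capture("wrist")[:,:,::-1])
E
```

```text
t 9.8 pos [574.6  -9.5  16.7] ledge [-50.2  -0.6] ytool yaw -17.8 toolx [-0. -0. -1.] shift [ 0.  -0.6 -0.2] F [-0.3 -0.3 -0.2] grip 0.468 q [-0.22  0.62  1.54 -0.    0.98  0.09]
```

View pics/scene6.png

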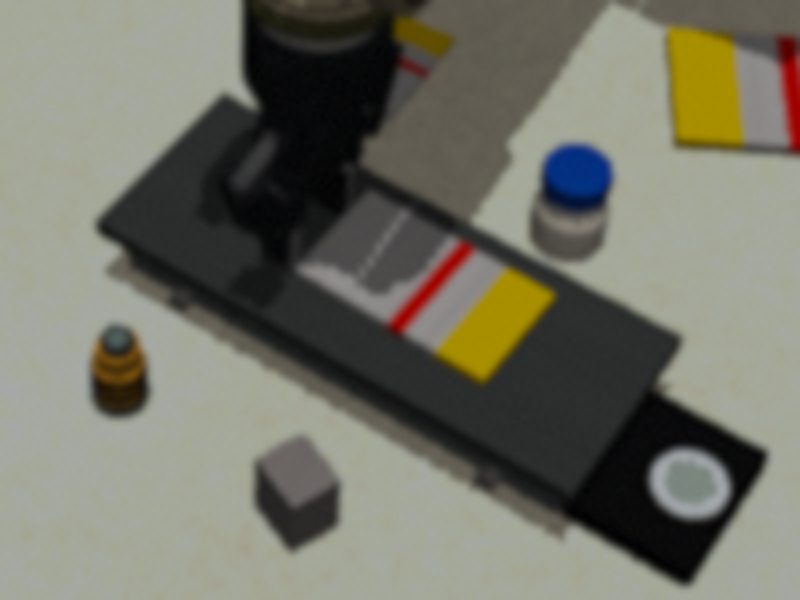

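View pics/wrist6.png

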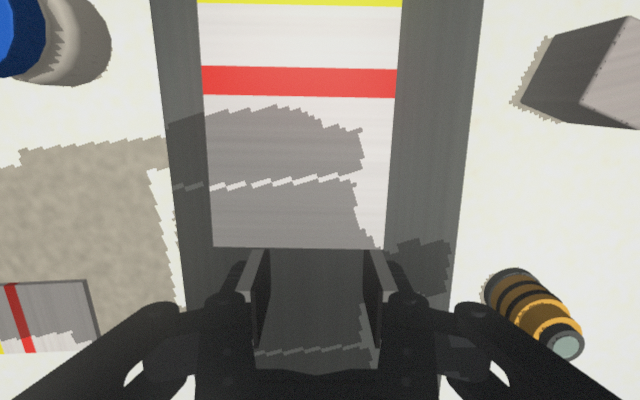

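The plate moved and turned square. In the wrist view its trailing edge runs from (213,247) to (384,250), against both fingers. The bystanders have not moved. Measure, then push on.

```bash
python3 - <<'E'
from h import *
c=wristcal(sense())
for nm,uv,z in(("Pl",(213,247),56),("Pr",(384,250),56),("redL",(201.5,66),56),("redR",(397,69),56),("eL0",(150,2),50),("eL1",(172,200),50),("eR0",(484,2),50),("eR1",(463,200),50)):
    p=onplane(c,uv,z);print(nm,L(p).round(1))
E
```

```text
Pl [-38.3  42.1]
Pr [-39.6 -28.7]
redL [32.  40.6]
redR [ 31.  -29.6]
eL0 [53.9 59. ]
eL1 [-19.8  59.3]
eR0 [ 54.  -60.6]
eR1 [-19.7 -61.5]
```

Call:
jog_arm([
  {"rx":0,"ry":0,"rz":0,"x":0,"y":0,"z":-9,"hand":40},
  {"rx":0,"ry":0,"rz":0,"x":0,"y":0,"z":-9,"hand":40},
  {"rx":0,"ry":0,"rz":0,"x":0,"y":0,"z":-9,"hand":40},
  {"rx":0,"ry":0,"rz":0,"x":0,"y":0,"z":-9,"hand":40},
  {"rx":0,"ry":0,"rz":0,"x":0,"y":0,"z":-9,"hand":40},
])

```text
time_s: 10.52
eef_pos: [588.4, 33.4, 16.8]
ee_rot: [0.417, 0.571, 0.417, -0.571]
force: [0.2, -0.9, -0.9]
grip_width: 0.47
```

Call:
jog_arm([
  {"rx":0,"ry":0,"rz":0,"x":0,"y":0,"z":-9,"hand":40},
  {"rx":0,"ry":0,"rz":0,"x":0,"y":0,"z":-9,"hand":40},
  {"rx":0,"ry":0,"rz":0,"x":0,"y":0,"z":-9,"hand":40},
  {"rx":0,"ry":0,"rz":0,"x":0,"y":0,"z":-9,"hand":40},
  {"rx":0,"ry":0,"rz":0,"x":0,"y":0,"z":-6,"hand":40},
])

```text
time_s: 11.15
eef_pos: [601.1, 73.3, 16.8]
ee_rot: [-0.417, -0.571, -0.417, 0.571]
force: [-1.0, -0.6, 0.3]
grip_width: 0.469
```

```bash
python3 - <<'E'
from h import *
goto([*W(59,0),16.7])
cv2.imwrite("pics/wrist7.png",capture("wrist")[:,:,::-1])
im=capture("scene")
cv2.imwrite("pics/scene7.png",cv2.resize(im[160:310,250:450,::-1],(800,600),interpolation=cv2.INTER_CUBIC))
E
```

```text
t 11.15 pos [601.1  73.3  16.8] ledge [36.9 -0.5] ytool yaw -17.7 toolx [-0. -0. -1.] shift [  0.1  -0.5 -22.1] F [-1.  -0.6  0.3] grip 0.469 q [-0.07  0.67  1.44 -0.    1.03  0.24]
```

View pics/wrist7.png

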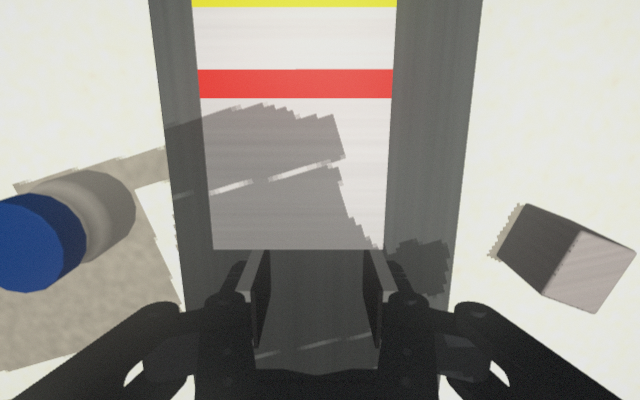

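View pics/scene7.png

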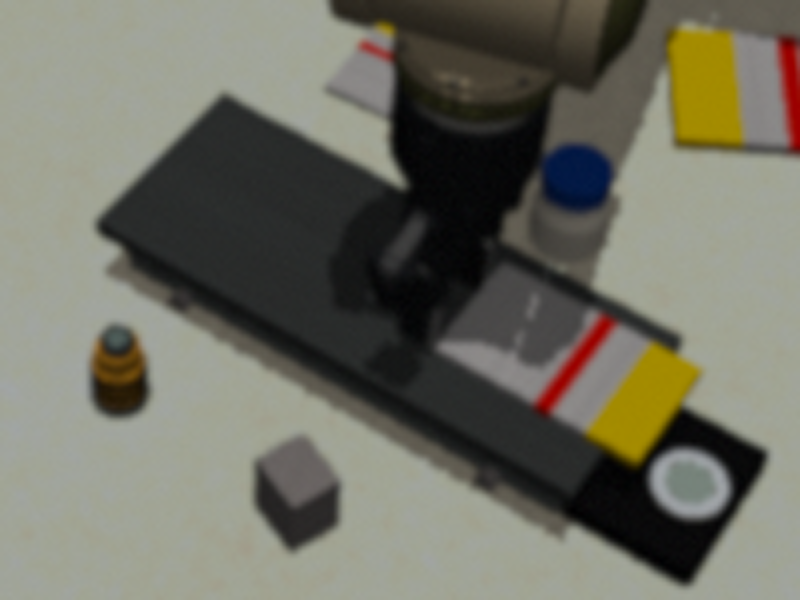

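The plate lies square, with y about +6 mm and its yellow half out. About 22 mm more is needed.

Call:
jog_arm([
  {"rx":0,"ry":0,"rz":0,"x":0,"y":0,"z":-7,"hand":40},
  {"rx":0,"ry":0,"rz":0,"x":0,"y":0,"z":-6,"hand":40},
  {"rx":0,"ry":0,"rz":0,"x":0,"y":0,"z":-5,"hand":40},
  {"rx":0,"ry":0,"rz":0,"x":0,"y":0,"z":-3,"hand":40},
  {"rx":0,"ry":0,"rz":0,"x":0,"y":0,"z":0,"hand":40},
])

```text
time_s: 11.88
eef_pos: [607.5, 93.0, 16.8]
ee_rot: [0.417, 0.571, 0.417, -0.571]
force: [-0.4, -0.9, -0.5]
grip_width: 0.472
```

```bash
python3 - <<'E'
from h import *
s=sense();goto([*W(59,0),16.7],s=s)
im=capture("wrist");cv2.imwrite("pics/wrist8.png",im[:,:,::-1])
im=capture("scene")
cv2.imwrite("pics/scene8.png",cv2.resize(im[160:310,250:450,::-1],(800,600),interpolation=cv2.INTER_CUBIC))
im=capture("side")
cv2.imwrite("pics/side8.png",cv2.resize(im[150:300,180:380,::-1],(800,600),interpolation=cv2.INTER_CUBIC))
E
```

```text
t 11.875 pos [607.5  93.   16.8] ledge [57.5 -0.5] ytool yaw -17.7 toolx [ 0.  0. -1.] shift [ 0.1 -0.5 -1.5] F [-0.4 -0.9 -0.5] grip 0.472 q [-0.04  0.69  1.41  0.    1.04  0.27]
```

View pics/wrist8.png

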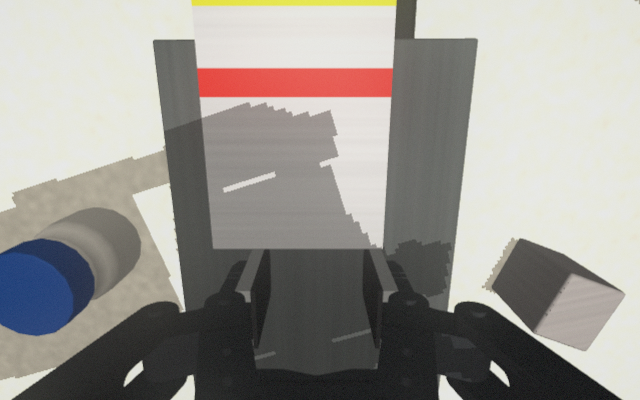

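View pics/scene8.png

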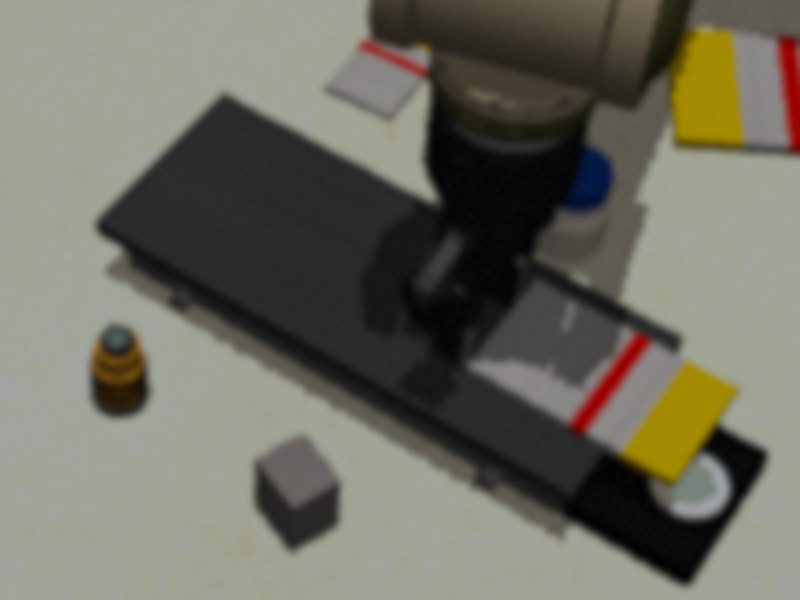

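View pics/side8.png

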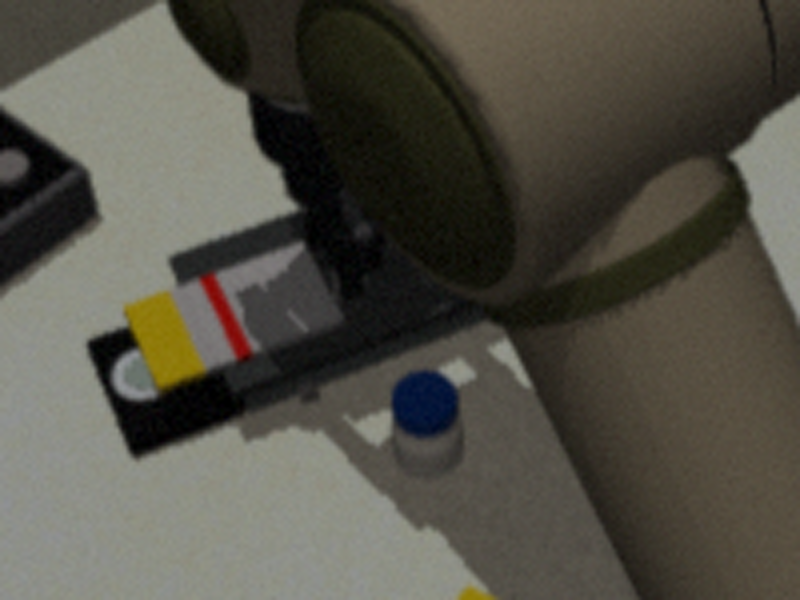

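The wrist view shows the ledge end at row 40, the red stripe at rows 68–97 and the yellow band starting at row 6. So the overhang can be measured directly in this one view.

```bash
python3 - <<'E'
from h import *
s=sense();c=wristcal(s)
for nm,uv,z in(("endL",(160,40),50),("endR",(470,39),50),("trailL",(213,249.5),56),("trailR",(384,249),56),("red0L",(200,97.5),56),("red0R",(392,97),56),("red10L",(198,68.5),56),("red10R",(394,68),56),("yelL",(193,6),56),("yelR",(397,6),56),("eL",(165,120),50),("eR",(468,120),50)):
    p=onplane(c,uv,z);print(nm,L(p).round(1))
E
```

```text
endL [148.6  56.8]
endR [148.9 -57.2]
trailL [67.7 42.1]
trailR [ 68.  -28.8]
red0L [128.3  42. ]
red0R [128.4 -28.5]
red10L [138.3  41.8]
red10R [138.4 -28.7]
yelL [158.5  41.7]
yelR [158.5 -28.5]
eL [119.8  58.3]
eR [119.8 -59.9]
```

The plate centre is 20.4 mm behind the ledge end (x ≈ 129.6), y ≈ +7, and it is square, so the push is done. I'll back off, go up and close the fingers on the way to the button.

Call:
jog_arm([
  {"rx":0,"ry":0,"rz":0,"x":0,"y":0,"z":10,"hand":40},
  {"rx":0,"ry":0,"rz":0,"x":0,"y":0,"z":20,"hand":40},
  {"rx":0,"ry":0,"rz":0,"x":-50,"y":0,"z":10,"hand":40},
  {"rx":0,"ry":0,"rz":0,"x":-50,"y":0,"z":10,"hand":0},
  {"rx":0,"ry":0,"rz":0,"x":0,"y":0,"z":0,"hand":0},
])

```text
time_s: 12.65
eef_pos: [593.7, 43.1, 120.8]
ee_rot: [0.418, 0.573, 0.414, -0.57]
force: [-0.2, 0.3, -0.5]
grip_width: 0.047
```

```bash
python3 - <<'E'
from h import *
goto([501,-336,60])
E
```

```text
t 12.65 pos [593.7  43.1 120.8] ledge [ 5.8 -2.7] ytool yaw -17.9 toolx [ 0.007 -0.001 -1.   ] shift [ 60.5  27.6 389.3] F [-0.2  0.3 -0.5] grip 0.047 q [-0.12  0.53  1.39 -0.    1.22  0.19]
```

Call:
jog_arm([
  {"rx":0,"ry":0,"rz":0,"x":0,"y":3.5,"z":55,"hand":0},
  {"rx":0,"ry":0,"rz":0,"x":0,"y":3.5,"z":55,"hand":0},
  {"rx":0,"ry":0,"rz":0,"x":0,"y":3.5,"z":55,"hand":0},
  {"rx":0,"ry":0,"rz":0,"x":0,"y":3.5,"z":55,"hand":0},
  {"rx":0,"ry":0,"rz":0,"x":0,"y":3.5,"z":55,"hand":0},
])

```text
time_s: 13.28
eef_pos: [523.3, -224.1, 115.8]
ee_rot: [-0.416, -0.571, -0.417, 0.571]
force: [0.2, 0.6, -0.5]
grip_width: 0.001
```

Call:
jog_arm([
  {"rx":0,"ry":0,"rz":0,"x":10,"y":3.5,"z":55,"hand":0},
  {"rx":0,"ry":0,"rz":0,"x":10,"y":3.5,"z":55,"hand":0},
  {"rx":0,"ry":0,"rz":0,"x":0,"y":3.5,"z":55,"hand":0},
  {"rx":0,"ry":0,"rz":0,"x":0,"y":0,"z":0,"hand":0},
])

```text
time_s: 13.78
eef_pos: [482.1, -385.8, 95.2]
ee_rot: [-0.415, -0.572, -0.416, 0.572]
force: [0.4, 1.4, -0.4]
grip_width: -0.0
```

```bash
python3 - <<'E'
from h import *
s=sense();goto([501,-336,60],s=s);c=wristcal(s)
im=capture("wrist");cv2.imwrite("pics/wrist9.png",im[:,:,::-1])
for b in blobs(masks(im)["green"],200)[0]:
    print(b[0],b[1],onplane(c,b[0],18).round(1),onplane(c,b[0],22).round(1))
im=capture("scene")
cv2.imwrite("pics/scene9.png",im[:,:,::-1])
E
```

```text
t 13.775 pos [ 482.1 -385.8   95.2] ledge [-436.7  -27.5] ytool yaw -18.0 toolx [-0.001  0.001 -1.   ] shift [ 35.3   2.6 -53.2] F [ 0.4  1.4 -0.4] grip -0.0 q [-0.86  0.6   1.33 -0.    1.21 -0.55]
[327.5, 114.1] 777 [ 508.  -331.1   18. ] [ 507.9 -330.9   22. ]
```

View pics/wrist9.png

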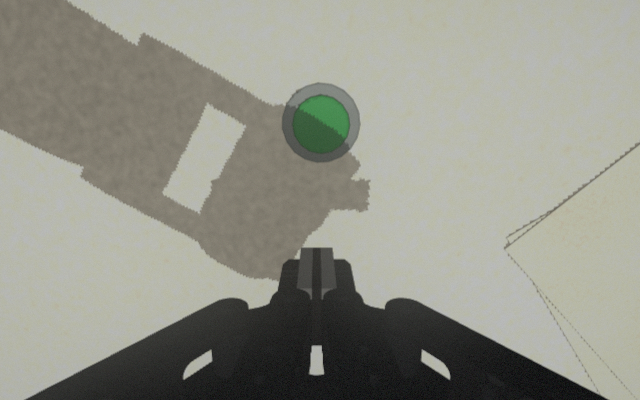

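View pics/scene9.png

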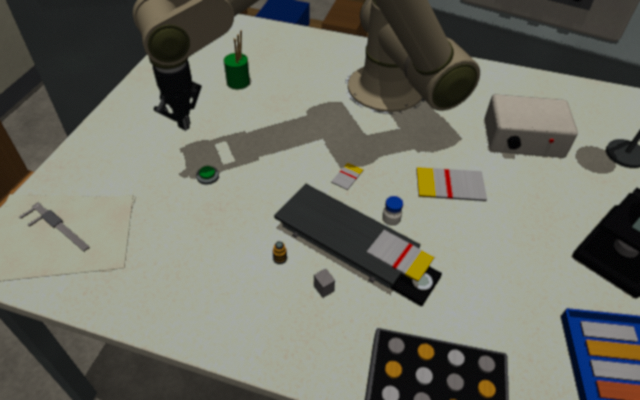

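The wrist view shows the button cap as a circle centred at about (321,124), radius about 29 px. The mask missed its shaded part. The scene view shows the plate still lying with its yellow band out.

```bash
python3 - <<'E'
from h import *
s=sense();c=wristcal(s)
im=cv2.imread("pics/wrist9.png")
hsv=cv2.cvtColor(im,cv2.COLOR_BGR2HSV);m=cv2.inRange(hsv,(45,80,20),(85,255,255))
cs,_=cv2.findContours(m,cv2.RETR_EXTERNAL,cv2.CHAIN_APPROX_NONE)
k=max(cs,key=cv2.contourArea);e=cv2.fitEllipse(cv2.convexHull(k));print(e)
for z in(14,18,22):
    p=onplane(c,e[0],z);a=onplane(c,(e[0][0]-e[1][0]/2,e[0][1]),z);b=onplane(c,(e[0][0]+e[1][0]/2,e[0][1]),z)
    print(z,p.round(1),np.linalg.norm(a-b).round(1))
p=onplane(c,e[0],18);goto([*p[:2],20],s=s)
E
```

```text
((320.7030944824219, 123.64484405517578), (55.626461029052734, 56.89768600463867), 9.700462341308594)
14 [ 502.9 -332.6   14. ] 39.2
18 [ 503.  -332.3   18. ] 38.6
22 [ 503. -332.   22.] 38.0
t 13.875 pos [ 483.7 -382.4   95.8] ledge [-433.  -28.] ytool yaw -17.8 toolx [-0.001  0.002 -1.   ] shift [ 75.8   3.2 -53.5] F [ 0.6 -0.3  0.5] grip -0.002 q [-0.86  0.6   1.33  0.    1.21 -0.55]
```

Call:
jog_arm([
  {"rx":0,"ry":0,"rz":0,"x":15,"y":3.5,"z":-26,"hand":0},
  {"rx":0,"ry":0,"rz":0,"x":25,"y":0,"z":-26,"hand":0},
  {"rx":0,"ry":0,"rz":0,"x":20,"y":0,"z":0,"hand":0},
  {"rx":0,"ry":0,"rz":0,"x":10,"y":0,"z":0,"hand":0},
  {"rx":0,"ry":0,"rz":0,"x":0,"y":0,"z":0,"hand":0},
])

```text
time_s: 14.5
eef_pos: [503.7, -333.4, 26.5]
ee_rot: [-0.417, -0.571, -0.417, 0.571]
force: [-0.7, -0.2, 0.1]
grip_width: -0.003
```

```bash
python3 - <<'E'
from h import *
goto([502,-334,-5])
im=capture("scene")
cv2.imwrite("pics/scene10.png",cv2.resize(im[100:220,140:300,::-1],(800,600),interpolation=cv2.INTER_CUBIC))
im=capture("wrist");cv2.imwrite("pics/wrist10.png",im[:,:,::-1])
E
```

```text
t 14.5 pos [ 503.7 -333.4   26.5] ledge [-380.2  -32. ] ytool yaw -17.7 toolx [-0.001  0.001 -1.   ] shift [31.5 -1.4  1.1] F [-0.7 -0.2  0.1] grip -0.003 q [-0.78  0.66  1.44  0.    1.05 -0.47]
```

View pics/scene10.png

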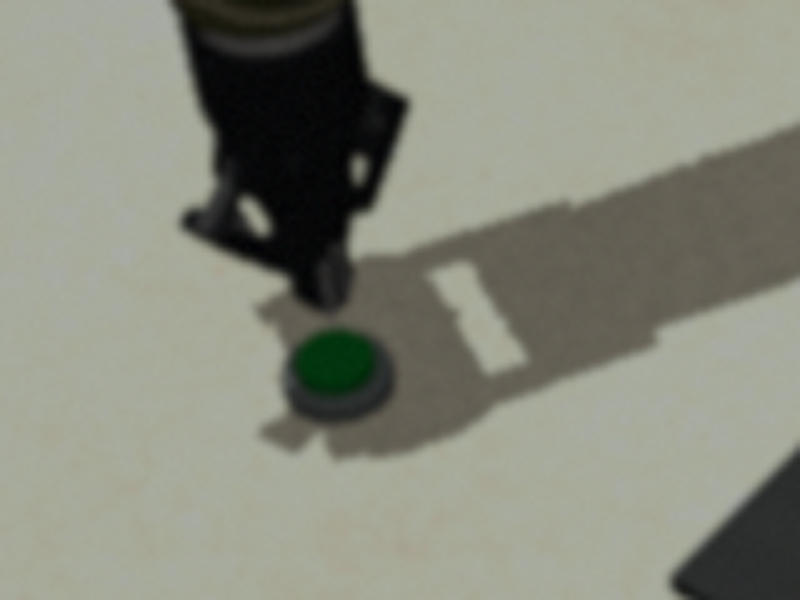

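View pics/wrist10.png

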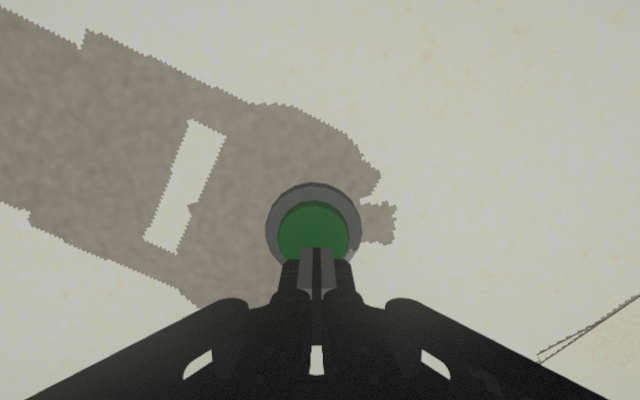

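The shut tips are centred over the cap, about 40 mm above it. I descend.

Call:
jog_arm([
  {"rx":0,"ry":0,"rz":0,"x":15,"y":0,"z":0,"hand":0},
  {"rx":0,"ry":0,"rz":0,"x":13,"y":0,"z":0,"hand":0},
  {"rx":0,"ry":0,"rz":0,"x":4,"y":0,"z":0,"hand":0},
  {"rx":0,"ry":0,"rz":0,"x":0,"y":0,"z":0,"hand":0},
])

```text
time_s: 15.1
eef_pos: [503.7, -333.9, -5.6]
ee_rot: [-0.417, -0.571, -0.417, 0.571]
force: [0.2, -0.3, -0.0]
grip_width: 0.001
```

Call:
jog_arm([
  {"rx":0,"ry":0,"rz":0,"x":3,"y":0,"z":0,"hand":0},
  {"rx":0,"ry":0,"rz":0,"x":0,"y":0,"z":0,"hand":0},
])

```text
time_s: 15.35
eef_pos: [503.8, -334.0, -8.2]
ee_rot: [0.417, 0.571, 0.417, -0.571]
force: [0.5, -0.1, -0.3]
grip_width: 0.002
```

Call:
jog_arm([
  {"rx":0,"ry":0,"rz":0,"x":2,"y":0,"z":0,"hand":0},
  {"rx":0,"ry":0,"rz":0,"x":0,"y":0,"z":0,"hand":0},
])

```text
time_s: 15.6
eef_pos: [503.8, -333.9, -10.3]
ee_rot: [-0.417, -0.571, -0.417, 0.571]
force: [0.1, 0.3, -0.1]
grip_width: -0.001
```

Call:
jog_arm([
  {"rx":0,"ry":0,"rz":0,"x":2,"y":0,"z":0,"hand":0},
  {"rx":0,"ry":0,"rz":0,"x":0,"y":0,"z":0,"hand":0},
])

```text
time_s: 15.85
eef_pos: [503.9, -334.1, -12.1]
ee_rot: [0.417, 0.571, 0.417, -0.571]
force: [-0.1, -0.2, 1.7]
grip_width: 0.001
```

Call:
jog_arm([
  {"rx":0,"ry":0,"rz":0,"x":2,"y":0,"z":0,"hand":0},
  {"rx":0,"ry":0,"rz":0,"x":0,"y":0,"z":0,"hand":0},
])

```text
time_s: 16.1
eef_pos: [503.9, -334.1, -14.1]
ee_rot: [0.417, 0.571, 0.417, -0.571]
force: [-0.5, -0.3, 2.9]
grip_width: 0.001
```

Call:
jog_arm([
  {"rx":0,"ry":0,"rz":0,"x":2,"y":0,"z":0,"hand":0},
  {"rx":0,"ry":0,"rz":0,"x":0,"y":0,"z":0,"hand":0},
])

```text
time_s: 16.35
eef_pos: [504.0, -334.1, -16.1]
ee_rot: [0.417, 0.571, 0.417, -0.571]
force: [-0.5, -0.2, 5.0]
grip_width: -0.002
```

Call:
jog_arm([
  {"rx":0,"ry":0,"rz":0,"x":1.5,"y":0,"z":0,"hand":0},
  {"rx":0,"ry":0,"rz":0,"x":0,"y":0,"z":0,"hand":0},
])

```text
time_s: 16.6
eef_pos: [504.0, -334.1, -17.3]
ee_rot: [0.417, 0.571, 0.417, -0.571]
force: [-0.7, 1.0, 7.9]
grip_width: -0.0
```

Call:
jog_arm([
  {"rx":0,"ry":0,"rz":0,"x":0.7,"y":0,"z":0,"hand":0},
  {"rx":0,"ry":0,"rz":0,"x":0,"y":0,"z":0,"hand":0},
])

```text
time_s: 16.85
eef_pos: [504.0, -334.1, -17.3]
ee_rot: [0.417, 0.571, 0.417, -0.571]
force: [-3.7, 1.7, 12.5]
grip_width: -0.002
```

Call:
jog_arm([
  {"rx":0,"ry":0,"rz":0,"x":-10,"y":0,"z":0,"hand":0},
  {"rx":0,"ry":0,"rz":0,"x":-30,"y":0,"z":0,"hand":0},
  {"rx":0,"ry":0,"rz":0,"x":-50,"y":0,"z":0,"hand":0},
  {"rx":0,"ry":0,"rz":0,"x":-50,"y":0,"z":0,"hand":0},
  {"rx":0,"ry":0,"rz":0,"x":0,"y":0,"z":0,"hand":0},
])

```text
time_s: 17.48
eef_pos: [505.0, -335.0, 125.3]
ee_rot: [0.419, 0.572, 0.415, -0.571]
force: [0.5, 0.4, -0.8]
grip_width: 0.001
```

```bash
python3 - <<'E'
from h import *
goto([502,-334,-5])
im=capture("scene")
cv2.imwrite("pics/scene11.png",im[:,:,::-1])
cv2.imwrite("pics/scene11c.png",cv2.resize(im[160:310,250:450,::-1],(800,600),interpolation=cv2.INTER_CUBIC))
d=capture("side");cv2.imwrite("pics/side11.png",cv2.resize(d[150:300,180:380,::-1],(800,600),interpolation=cv2.INTER_CUBIC))
cs=get_calibration("scene");cd=get_calibration("side")
for k in("yellow","red","green","blue"):
  print(k,[(b[0],b[1]) for b in blobs(masks(im)[k])[0]],[(b[0],b[1]) for b in blobs(masks(d)[k])[0]])
E
```

```text
t 17.475 pos [ 505.  -335.   125.3] ledge [-381.4  -33.8] ytool yaw -17.8 toolx [ 0.005 -0.005 -1.   ] shift [130.3  -3.9  -0.5] F [ 0.5  0.4 -0.8] grip 0.001 q [-0.78  0.55  1.35 -0.    1.24 -0.47]
yellow [([353.7, 167.9], 108), ([425.7, 181.9], 490), ([419.4, 265.5], 443)] [([220.4, 234.3], 280), ([355.3, 265.4], 73), ([309.4, 312.6], 675)]
red [([448.2, 183.5], 141), ([348.2, 174.4], 24), ([402.1, 255.4], 130), ([620.4, 383.8], 40), ([609.3, 396.9], 23)] [([236.0, 228.7], 83), ([353.4, 255.7], 33), ([41.2, 313.0], 271), ([296.3, 331.6], 235)]
green [([235.2, 68.0], 415), ([206.7, 172.0], 150)] [([540.7, 209.1], 362)]
blue [([283.3, 9.9], 841), ([393.8, 203.9], 206), ([596.7, 345.7], 2377)] [([285.5, 249.3], 175), ([76.3, 305.5], 1460), ([18.2, 307.4], 24), ([44.0, 321.9], 31), ([12.5, 334.5], 565)]
```

View pics/scene11c.png

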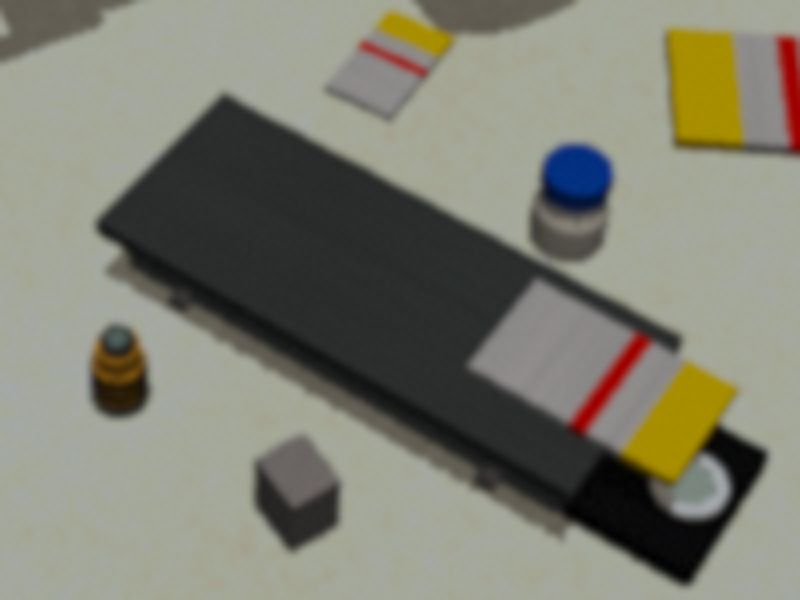

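View pics/side11.png

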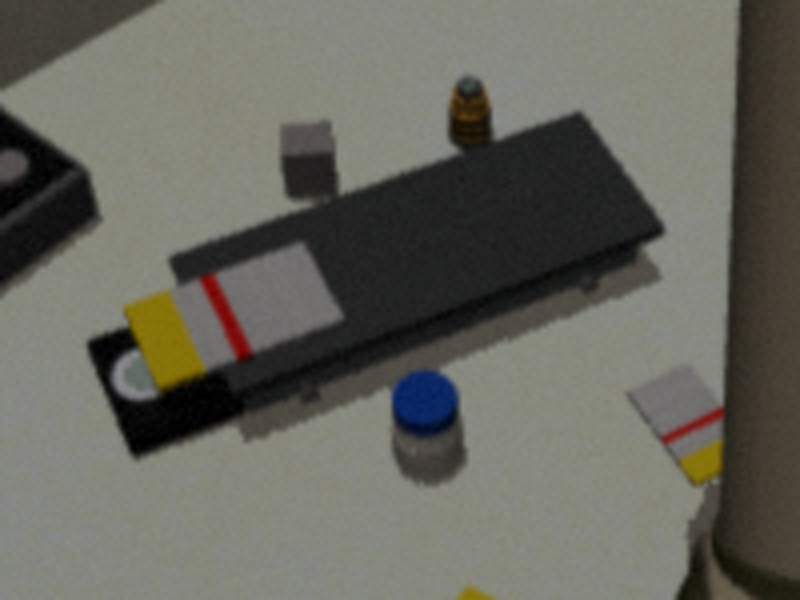

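The hard stop was felt: the TCP held at −17.3 mm while the force rose to 12.5 N. After release, the button shows at (206.7,172.0), its starting pixel of (206.6,172.0). In both views the plate lies as it was left, yellow band out and red stripe on the ledge, and the bystanders are at their starting pixels. Handing in.

```bash
python3 -c "
from rig import finish_job;print(finish_job())"
```

```text
the job is handed in; nothing more can be done
None
```

I pushed the middle-sized plate square along the ledge with two fingertips, pressed the capture button to its stop, released it and handed the job in at about 17.6 s. The hand-in returned no verdict.

- **Plate:** the last measurement, from the wrist camera before I backed off, put its centre at x ≈ 129.6 mm and y ≈ +7 mm in the ledge frame. That is an overhang of about 39.6 mm, square to within about 0.5°. The yellow band was fully out and the red stripe fully on. Pictures after the button press show it in the same place.
- **Button:** the arm stopped moving at the end of its travel while the force rose from about 5 N to 12.5 N. After release the green cap was back at its starting pixel.
- **Bystanders:** the jar, lens and steel block all appear where they started. The arm is clear of everything.
- **Disagreements:** the real fingertips sit about 35 mm behind the stated TCP. I saw this in the pictures and confirmed it by touching the ledge lightly with the fingertips. The camera views also differed by up to about 8 mm on the ledge, so I took the final overhang from one wrist view showing both the plate and the ledge end.

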